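Latch the ripening box's hatch

TASK

Swing the open hatch of the wooden ripening box down, press it into its gasket with about 20 N, and keep it pressed while you turn the wing knob counter-clockwise (seen from above) as far as it goes, so that the hidden tongue swings under the frame's lip and holds the hatch shut by itself. Do not crush the hatch against the frame, do not force the knob if the tongue catches, and leave the cheeses and tongs round about alone.

Things in the scene. Friction and masses are not known exactly. Their poses are not given: they have to be found in the camera images.
- box: the wooden ripening box standing fixed on the counter, 210 (x) x 250 (y) x 110 mm high; origin at the centre of its underside, x axis from the front wall to the back (hinge) wall, z up. Its hatch is hinged along the top of the back wall
- frame: steel frame inside the top of the box's front wall (origin and axes of the box). Its rim, the gasket on it and the hidden lip below it sit together 0 to 20 mm higher on some boxes, not measured: feel for it. Rim 112-132 mm, free gasket top 120-140 mm above the counter. Too rough: hatch on frame over 30 N, tongue on frame over 20 N (a push of 18 to 23 N at the knob is right)
- front_rim (a point): on the frame, mid-width, 90 mm in front of the box's origin, 112 mm up (lowest rim height). Over the rigid rim stands a rubber gasket 8 mm high. Pushed at the knob, the hatch sinks into it from about 4 N, by about 2 N per mm; at 8 mm (about 19 N) the hatch meets the rigid rim and the force climbs steeply
- lip (a point): on the frame, 21.5 mm below front_rim: lowest height of the hidden lip's underside. The lip reaches from 1 to 21.5 mm below the rim and 16 mm inward from the wall. The tongue passes under it once the hatch is 5.5 mm or more into the gasket (about 15 N at the knob); with less push the tongue butts against the lip's edge
- lid (a joint): angle of the hatch, rad: 0 level, growing as it opens upward about the hinge; stiff friction hinge (0.45 N m) that stays where it is left, nearly balancing the hatch's weight; starts 0.45 to 0.75. It meets the gasket at 0.04 to 0.15 and is latched at 0.01 to 0.12
- lid_hinge (a point): on the hatch's hinge axis (the box's y axis), mid-width, 112 mm above the counter, 100 mm behind the box's origin. Axes turn with the hatch: -x from the hinge to the hatch's front edge, z out of its top face. The hatch is a wooden panel, 262 mm wide (y); underside at z = 0, top face at z = 10 mm, front edge at x = -208 mm
- hatch_edge (a point): on the hatch's top face 8 mm from its front edge, mid-width (x = -200 mm from the hinge); axes as lid_hinge
- wing (a point): centre of the wing knob's grip: a round steel bead 13 mm thick and 52 mm long (its x), on a 6 mm web, over a short neck; top 36.5 mm above the hatch's top face. This point lies 30 mm above the face on the knob's axis, 155 mm from the hinge on the mid-line. +x is the way the hidden tongue points (36 mm from the axis to its tip; its top 24 mm below the hatch's underside)
- knob (a joint): angle of the wing knob, rad: 0 wing along the hinge, tongue pointing to the box's left (+y); grows counter-clockwise seen from above, to 1.57 (stop), wing square to the front edge and tongue pointing to the front, under the lip. Starts 0.15 to 0.4. Friction 0.06 N m
- pink_wedge: bystander: wedge of orange-rinded cheese, 105x92x46 mm, origin under its centre
- tongs: bystander: serving tongs lying flat near the counter's front edge, 164 mm long
- goat_brick: bystander: white goat cheese brick, 60 mm cube
- half_cheese: bystander: half of a white bloomy cheese, 127x64x50 mm
- taster: bystander: pale yellow cheese cube, 50 mm

How it is judged:
By the outcome, as a careful person would: the job done as asked, in the order asked, and still so for the second after the job is handed in, with the robot touching nothing.
It also fails if it takes over 56 s, if anything falls off the work surface, if the arm or the gripper's body presses on something with over 40 N, if the wrist force passes 120 N, or if a joint passes its speed limit or range.

ROBOT

A 7-joint arm with a two-finger parallel gripper is mounted at the origin on a cart in front of the work surface, level with it; the furniture and walls round the work are solid. World frame = base frame: x ahead of the robot, y to its left, z up, the work surface at z = 0. Lengths are in m, angles in rad, forces in N, time in s.
With the tool pointing down it reaches from about 0.425 to 0.875 m from the base axis. Payload 8.4 kg.
Tool frame: the origin (TCP) lies between the finger pads; the fingertips stand 14 mm ahead of it and the grasp point (between the pads) lies 5 mm behind it; z points along the fingers, y is the direction in which the jaws open and shut (so a half turn about z gives the same grasp; the last joint's range is limited). The gripper opens to 85 mm and grips with 20 to 120 N. Pads are 22 mm wide; open, the fingers measure 114 mm over their backs; the gripper's body (76 mm by 85 mm) begins 54 mm behind the grasp point. The pads swing forward as they close: fully open they stand 13 mm farther back than shut.
Start: joints at [-1.434, 0.333, 0.04, 1.465, -0.013, 1.343, -0.059], TCP at [0.152, 0.632, 0.245] pointing down, gripper open.
Joint ranges: [-2.58, 2.58], [-0.38, 2.09], [-1.3, 1.39], [0.25, 2.4], [-1.5, 4.64], [0.08, 2.09], [-2.65, 2.65]. Speed limits (rad/s): [2.22, 2.22, 2.79, 2.79, 3.14, 3.14, 3.14].

INTERFACE

Orientations are given as a unit quaternion [x, y, z, w].
In Python, from workcell import bot gives the robot as it stands. The module is installed in compiled form; this text tells all that it offers. Calls block until the motion is done:
- bot.movep(position, orientation): joint-space move of the TCP to a pose.
- bot.movel(position, rot=None, feed=0.15, threshold=None): straight line of the TCP; rot=None keeps the orientation; feed is the mean speed in m/s. With threshold (N) it stops when the force on the tool has changed by that much, and returns True; else False.
- bot.set_joints(angles): joint-space move.
- bot.set_gripper(opening): opening from 0.0 (shut) to 1.0 (fully open); the grip force is fixed at half the most; returns when the fingers have stopped.
- bot.dwell(seconds).
- bot.inverse_kinematics(position, orientation): joint angles nearest the present ones, or None.
- bot.capture(name): name is "side" or "top" or "wrist"; returns the picture (480x640x3 uint8, blue, green, red); there is no depth.
- bot.get_calibration(name): a dict with "K" (3x3 intrinsics, pixels), "D" ([k1, k2, p1, p2, k3] as OpenCV has them; the pictures are not rectified), "world_to_cam" (4x4, takes a point from world to camera coordinates). Camera axes: x right, y down, z forward; pixel columns grow to the right and rows downward; lengths in m; the calibration is good to about 2 mm. A picture is of the moment at which its call begins: read the wrist's pose just before it. get_calibration takes no time and is no camera call; for the wrist camera it gives the pose at the moment of the call.
A pose or a line that the arm cannot do raises bot.Unreachable and nothing moves.
- bot.close_job(): hands the job in, once; it reports no verdict.
Readings, each from a call of its own:
- bot.get_t(): time.
- bot.get_qpos(): joint angles.
- bot.get_qd(): joint speeds.
- bot.get_joint_torque(): joint torques, N m.
- bot.get_position(): TCP position.
- bot.get_ee_rot(): TCP orientation.
- bot.get_wrist_force(): force on the tool from outside, world axes, zero at the start.
- bot.get_moment(): the same for the moment, N m.
- bot.get_grip_width(): opening from 0.0 (shut) to 1.0 (fully open).
Only numpy, scipy, OpenCV 4.12 (cv2) and the standard library are available. Lean on these libraries where they do the work, as an engineer would, in place of code of your own. Each camera call takes 0.05 s, during which the arm holds its last target.

## Working session

There is one attempt and no reset: what is moved stays moved. The work goes in short steps, each a Python script; the robot and the scene stay as the last script left them, time stands still between calls to the robot, and variables do not carry over. Pictures are saved under pics/ and viewed, and the job is handed in when it is done.

```bash
mkdir -p pics; python3 - <<'E'
from workcell import bot
import cv2,numpy as np
print(bot.get_t(),bot.get_position(),bot.get_ee_rot(),bot.get_grip_width(),bot.get_wrist_force())
for n in ("side","top","wrist"):
    c=bot.get_calibration(n); print(n,np.round(c["K"],1).tolist(),c["D"],np.round(c["world_to_cam"],4).tolist())
    cv2.imwrite(f"pics/{n}0.png",bot.capture(n))
E
```

```text
0.0 [0.15176566 0.63160017 0.24442865] [ 1.17610300e-01  9.93059508e-01 -7.93824778e-04 -3.84908508e-05] 1.00105439727399 [-0.51980713  0.12969483  0.28131806]
side [[455.1, 0.0, 319.0], [0.0, 455.1, 244.7], [0.0, 0.0, 1.0]] [-0.00157163  0.          0.          0.          0.        ] [[0.9936, -0.1123, 0.0098, -0.5159], [-0.0444, -0.4692, -0.882, 0.0905], [0.1036, 0.8759, -0.4712, 0.9553], [0.0, 0.0, 0.0, 1.0]]
top [[457.8, 0.0, 319.2], [0.0, 457.8, 245.6], [0.0, 0.0, 1.0]] [-0.06642024  0.          0.          0.          0.        ] [[-0.021, -0.9993, -0.0306, -0.0282], [-0.9919, 0.0247, -0.1248, 0.5324], [0.1254, 0.0278, -0.9917, 1.1894], [0.0, 0.0, 0.0, 1.0]]
wrist [[398.5, 0.0, 321.3], [0.0, 398.5, 240.2], [0.0, 0.0, 1.0]] [-0.02226686  0.          0.          0.          0.        ] [[0.2327, 0.9726, -0.0004, -0.6513], [0.9372, -0.2241, 0.2674, -0.0361], [0.26, -0.0626, -0.9636, 0.3771], [0.0, 0.0, 0.0, 1.0]]
```

View pics/side0.png

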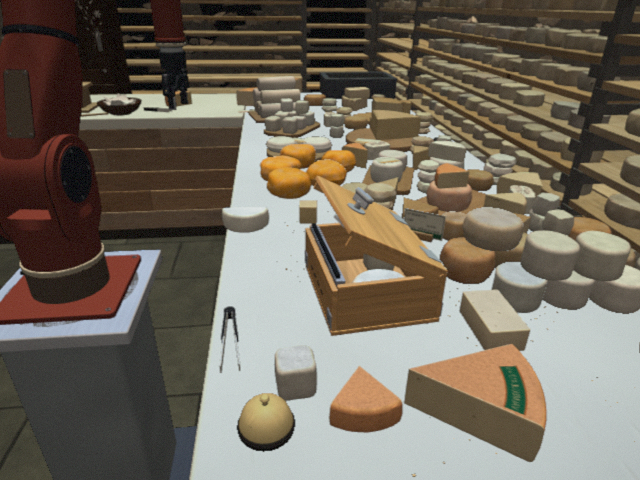

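View pics/top0.png

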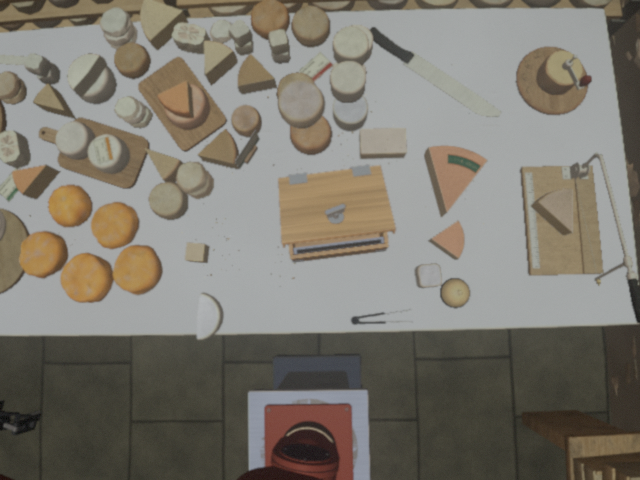

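View pics/wrist0.png

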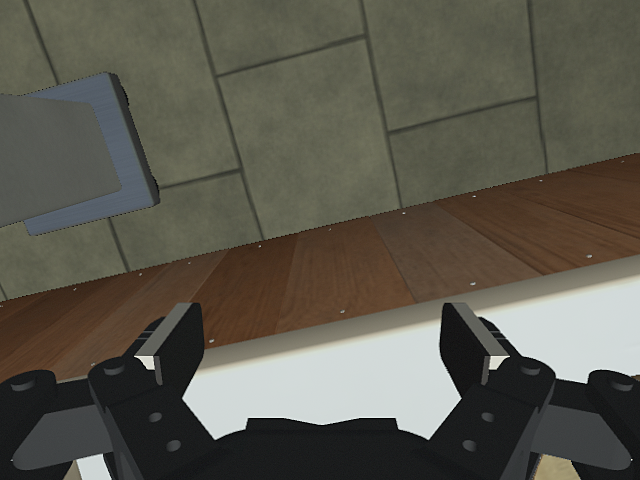

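The top view shows the box near (337,210) with its hatch open and the knob at about (336,213). The side view shows the same knob at about (362,203). I'll zoom in on both.

```bash
python3 - <<'E'
import cv2
t=cv2.imread("pics/top0.png"); s=cv2.imread("pics/side0.png")
cv2.imwrite("pics/top0c.png",cv2.resize(t[155:270,265:410],None,fx=5,fy=5,interpolation=cv2.INTER_CUBIC))
cv2.imwrite("pics/side0c.png",cv2.resize(s[170:335,295:450],None,fx=3.6,fy=3.6,interpolation=cv2.INTER_CUBIC))
E
```

```text
(no output)
```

View pics/top0c.png

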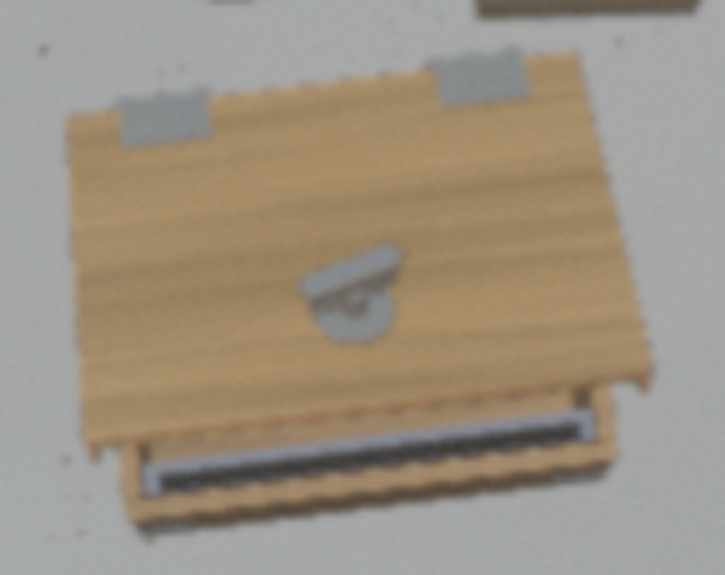

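View pics/side0c.png

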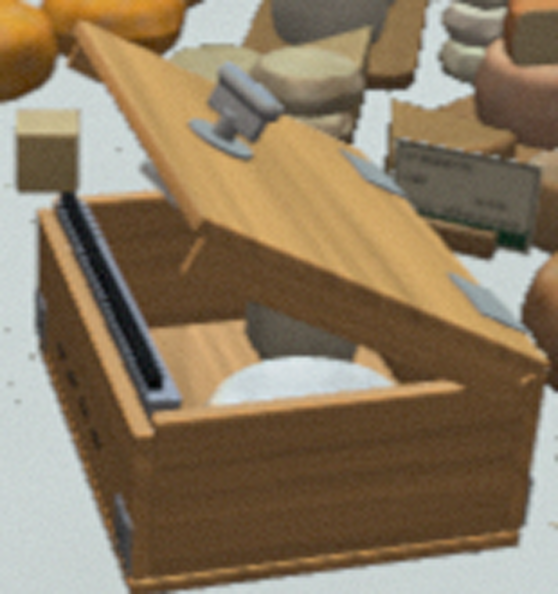

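Crop picks. In the top view: hatch corners at (70,118), (580,55), (650,375), (88,440) and bead ends at (305,293) and (400,253). In the side view: box base corners at (135,588) and (518,540), hatch front corners at (200,225) and (78,25), bead ends at (225,70) and (278,108). Next I'll triangulate these.

```bash
cat > h.py <<'E'
from workcell import bot
import cv2,numpy as np
from scipy.spatial.transform import Rotation as R
cal={n:bot.get_calibration(n) for n in("side","top")}
def ray(n,uv,c=None):
    c=c or cal[n]; M=np.array(c["world_to_cam"])
    p=cv2.undistortPoints(np.array([[uv]],float),np.array(c["K"]),np.array(c["D"]))[0,0]
    d=M[:3,:3].T@np.array([p[0],p[1],1]); return -M[:3,:3].T@M[:3,3],d/np.linalg.norm(d)
def plane(n,uv,z,c=None):
    o,d=ray(n,uv,c); return o+d*(z-o[2])/d[2]
def tri(a,b,ca=None,cb=None):
    (o1,d1),(o2,d2)=ray("top",a,ca),ray("side",b,cb)
    s=np.linalg.lstsq(np.c_[d1,-d2],o2-o1,rcond=None)[0]
    p,q=o1+s[0]*d1,o2+s[1]*d2; return (p+q)/2,np.linalg.norm(p-q)
def proj(n,P,c=None):
    c=c or cal[n]; M=np.array(c["world_to_cam"])
    return cv2.projectPoints(np.array(P,float).reshape(-1,3),cv2.Rodrigues(M[:3,:3])[0],M[:3,3],np.array(c["K"]),np.array(c["D"]))[0].reshape(-1,2)
E
python3 - <<'E'
from h import *
np.set_printoptions(precision=4,suppress=True)
T=lambda u,v:(265+u/5-.4,155+v/5-.4)
S=lambda u,v:(295+u/3.6-.36,170+v/3.6-.36)
for nm,a,b in [("hatchFR",(650,375),(200,225)),("hatchFL",(88,440),(78,25)),("hatchBR",(580,55),(545,358)),("beadR",(400,253),(278,108)),("beadL",(305,293),(225,70)),("boxFRtop",(612,463),(150,433))]:
    print(nm,*tri(T(*a),S(*b)))
for uv in[(135,588),(518,540)]: print("base",plane("side",S(*uv),0))
for uv in[(132,520),(612,463)]: print("ftop",plane("top",T(*uv),.11))
for uv in[(70,118),(580,55)]: print("hatchback",plane("top",T(*uv),.122))
for uv in[(150,433),(40,213)]: print("ftop side",plane("side",S(*uv),.11))
E
```

```text
hatchFR [ 0.5416 -0.218   0.2138] 0.0009902470890092688
hatchFL [0.5166 0.0384 0.216 ] 0.0016042941367044859
hatchBR [ 0.7185 -0.202   0.1259] 0.0009328706555512766
beadR [ 0.6001 -0.1059  0.2207] 0.0018086212448343607
beadL [ 0.5815 -0.0621  0.2248] 0.0011093651754645998
boxFRtop [ 0.5192 -0.213   0.102 ] 0.00916619771446622
base [ 0.5207 -0.2008  0.    ]
base [ 0.729  -0.1819  0.    ]
ftop [0.4909 0.0284 0.11  ]
ftop [ 0.5136 -0.2116  0.11  ]
hatchback [0.6949 0.0561 0.122 ]
hatchback [ 0.7202 -0.2026  0.122 ]
ftop side [ 0.5219 -0.2243  0.11  ]
ftop side [0.4911 0.0115 0.11  ]
```

Measurements agree across the views:

| Quantity | Value |
|---|---|
| Box yaw | about 0.096 |
| Hinge (world) | about (0.705, -0.073) |
| Lid angle | about 0.51 |
| Knob angle | about 0.35 |

The bead triangulates onto the mid-line. Next I'll close the fingers and push the hatch down along its arc, pressing near its front edge.

```bash
cat >> h.py <<'E'
yaw=.096
ex=np.array([np.cos(yaw),np.sin(yaw),0]);ey=np.array([-np.sin(yaw),np.cos(yaw),0]);ez=np.array([0,0,1.])
H=.695*ex-.140*ey+.112*ez
def hp(th,x,y,z):  # hatch coords -> world
    return H+x*(np.cos(th)*ex-np.sin(th)*ez)+y*ey+z*(np.sin(th)*ex+np.cos(th)*ez)
def hrot(th,k,flip=False): # tool into hatch, jaws square to wing at knob angle k
    xh=np.cos(th)*ex-np.sin(th)*ez; n=np.sin(th)*ex+np.cos(th)*ez
    w=-np.sin(k)*xh+np.cos(k)*ey
    y=np.cross(n,w); 
    if flip:y=-y
    z=-n; return R.from_matrix(np.c_[np.cross(y,z),y,z]).as_quat()
E
python3 - <<'E'
from h import *
np.set_printoptions(precision=3,suppress=True)
q=R.from_matrix(np.c_[-ex,ey,-ez]).as_quat()
top=hp(.53,-.195,0,.01)
pts=[np.array([.20,.60,.36])]+[top+ez*h for h in(.12,.03)]
for p in pts: print(p,bot.inverse_kinematics(p,q))
for th in(0.04,.3): 
  for f in (0,1): 
    for k in(.35,1.0,1.6): print(th,f,k,bot.inverse_kinematics(hp(th,-.155,0,.035),hrot(th,k,f)))
bot.set_gripper(0)
bot.movel(pts[0],feed=.25)
bot.movep(pts[1],q)
print(bot.get_t(),bot.get_position(),bot.get_wrist_force())
cv2.imwrite("pics/side1.png",bot.capture("side"))
cv2.imwrite("pics/wrist1.png",bot.capture("wrist"))
E
```

```text
[0.2  0.6  0.36] [-1.338  0.267  0.024  1.319 -0.006  1.555  0.352]
[ 0.543 -0.088  0.339] [-0.752  0.107  0.919  1.595 -0.085  1.481  1.838]
[ 0.543 -0.088  0.249] [-0.901  0.211  1.134  1.746 -0.198  1.311  1.943]
0.04 0 0.35 [-0.872  0.492  1.224  1.813 -0.474  1.228 -2.197]
0.04 0 1.0 [-0.872  0.492  1.224  1.813 -0.474  1.228 -1.547]
0.04 0 1.6 [-0.737  0.368  0.995  1.809 -0.318  1.184 -1.084]
0.04 1 0.35 [-0.756  0.38   1.025  1.81  -0.334  1.187  0.823]
0.04 1 1.0 [-0.731  0.365  0.987  1.809 -0.313  1.183  1.454]
0.04 1 1.6 [-0.711  0.354  0.958  1.808 -0.298  1.18   2.04 ]
0.3 0 0.35 [-0.722  0.728  1.21   1.525 -0.511  1.612 -2.165]
0.3 0 1.0 [-0.722  0.728  1.21   1.525 -0.511  1.612 -1.515]
0.3 0 1.6 [-0.666  0.643  1.072  1.523 -0.416  1.576 -0.998]
0.3 1 0.35 [-0.62   0.596  0.979  1.521 -0.36   1.559  0.843]
0.3 1 1.0 [-0.631  0.606  1.     1.521 -0.372  1.563  1.504]
0.3 1 1.6 [-0.609  0.587  0.959  1.52  -0.348  1.556  2.082]
4.3 [ 0.543 -0.087  0.339] [0.219 0.042 0.247]
```

View pics/side1.png

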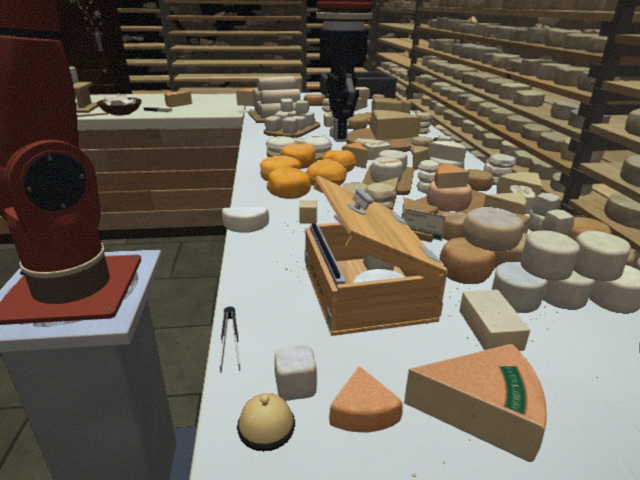

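View pics/wrist1.png

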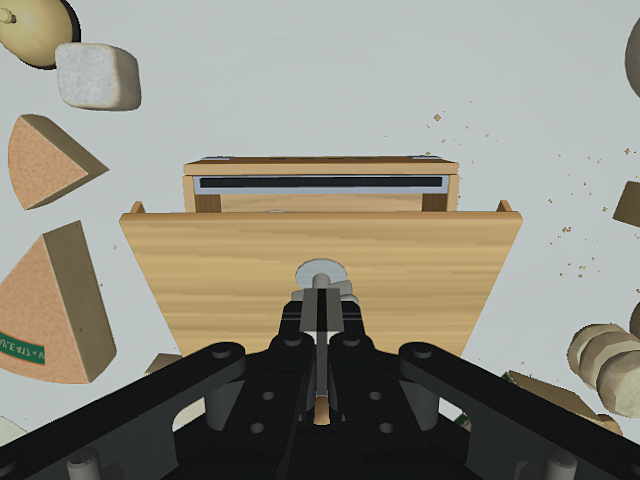

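The wrist view shows the hatch's front corners at (120,215) and (522,213): level in the image and centred on column 321, so the yaw and mid-line are good. The fingertips hang over the panel in front of the knob. Pushing now.

```bash
python3 - <<'E'
from h import *
np.set_printoptions(precision=4,suppress=True)
def tcp(th): return hp(th,-.193,0,.01)+.014*ez
x=tcp(.53)
bot.movel(x+.03*ez,feed=.2)
r=bot.movel(x-.03*ez,feed=.04,threshold=2.5)
print(r,bot.get_position(),bot.get_wrist_force(),bot.get_t())
z=bot.get_position()[2]
ths=np.linspace(.6,0,2000); th=ths[np.argmin([abs(tcp(t)[2]-z) for t in ths])]; print("th",th)
f0=bot.get_wrist_force()[2]
for t in np.arange(th-.05,-.02,-.05):
    p=tcp(max(t,.02)); s=bot.movel(p,feed=.05 if t>.15 else .03,threshold=4)
    f=bot.get_wrist_force(); print(round(t,3),s,bot.get_position(),f,round(bot.get_t(),2))
    if f[2]>6: break
E
```

```text
False [ 0.5446 -0.0882  0.2023] [0.3761 0.5436 0.1325] 6.5833
th 0.3541770885442721
0.304 False [ 0.5247 -0.0899  0.1934] [-0.0329  0.3108 -0.8064] 7.17
0.254 False [ 0.5214 -0.0904  0.1837] [0.5136 0.2798 1.0576] 7.51
0.204 False [ 0.5188 -0.0907  0.1745] [ 0.0436 -0.1093  0.7622] 7.85
0.154 False [ 0.5166 -0.0909  0.1651] [-1.0238  0.6902 -0.7045] 8.19
0.104 False [ 0.515  -0.0911  0.1559] [0.1891 0.1554 0.8396] 8.67
0.054 False [ 0.5137 -0.0911  0.1462] [0.8902 0.3415 0.7095] 9.14
0.004 True [ 0.5135 -0.0912  0.1434] [-0.219   0.12    3.6441] 9.35
```

```bash
python3 - <<'E'
from h import *
s=bot.capture("side");w=bot.capture("wrist")
cv2.imwrite("pics/side2.png",np.hstack([cv2.resize(s[120:340,270:470],(480,528)),]))
cv2.imwrite("pics/wrist2.png",w); print(bot.get_wrist_force())
E
```

```text
[ 0.784165   -0.14642367  3.16940823]
```

View pics/side2.png

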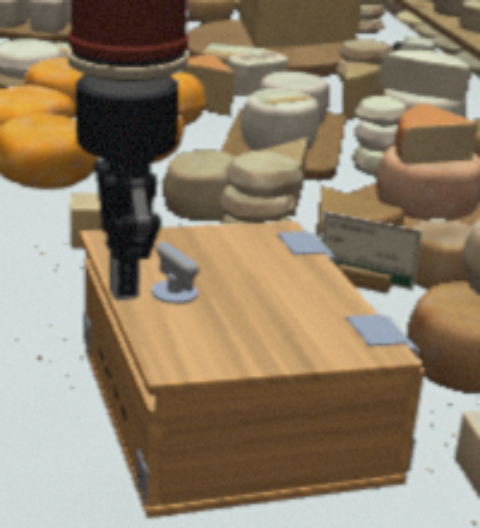

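View pics/wrist2.png

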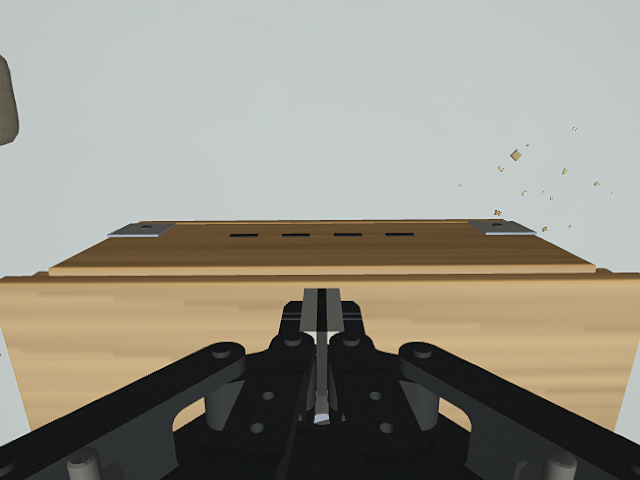

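The hatch is now down, with its gap to the front wall closed, and the lid angle is about 0.04. I'll back off and measure the knob.

```bash
python3 - <<'E'
from h import *
np.set_printoptions(precision=4,suppress=True)
p=bot.get_position(); bot.movel(p+.02*ez,feed=.1)
q=hrot(.04,.35,True)
pos=hp(.04,-.155,0,.14)-.05*ex
bot.movep(pos,q)
bot.set_gripper(.6)
c=bot.get_calibration("wrist"); w=bot.capture("wrist")
t=bot.capture("top");s=bot.capture("side")
for n,i in(("wrist3",w),("top3",t),("side3",s)): cv2.imwrite(f"pics/{n}.png",i)
np.savez("w3.npz",K=c["K"],D=c["D"],world_to_cam=c["world_to_cam"])
cv2.imwrite("pics/side3c.png",cv2.resize(s[180:320,300:440],None,fx=4,fy=4,interpolation=2))
print(bot.get_t(),bot.get_wrist_force(),bot.get_position(),proj("wrist",[hp(.04,-.155,0,z) for z in(.01,.04)],c))
E
```

```text
11.65 [-0.9575  1.3569 -0.7652] [ 0.5069 -0.0919  0.2581] [[387.6903 260.9282]
 [395.605  276.6457]]
```

View pics/wrist3.png

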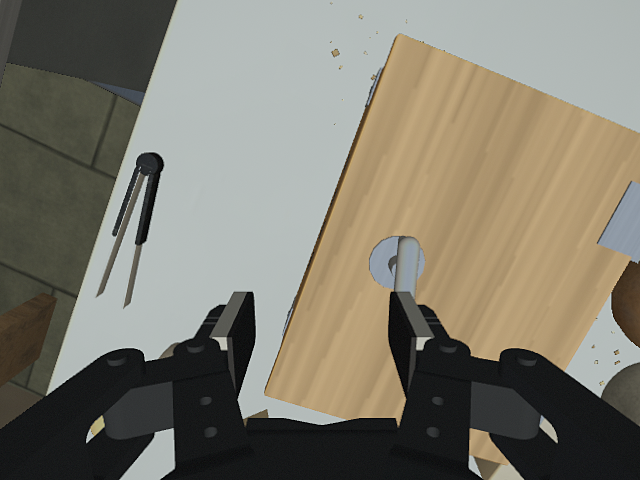

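View pics/side3c.png

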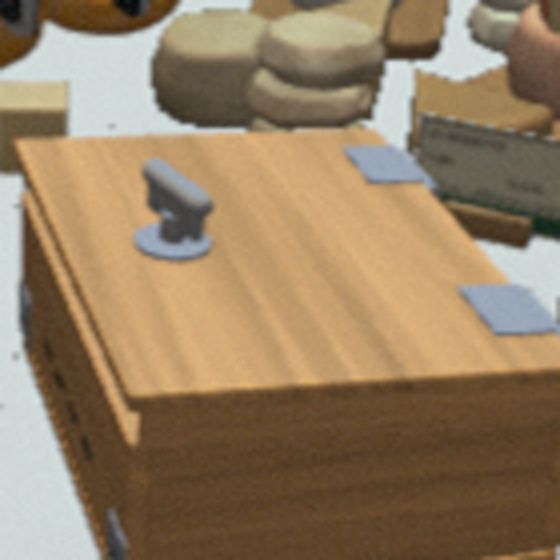

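The wrist view has the disc centre near (397,263), the bead running vertically over columns 397–420, and hatch front corners at (399,35) and (265,393). I'll turn these into points.

```bash
python3 - <<'E'
from h import *
np.set_printoptions(precision=4,suppress=True)
z=np.load("w3.npz"); c={k:z[k] for k in z}
w=cv2.imread("pics/wrist3.png")
cv2.imwrite("pics/w3c.png",cv2.resize(w[215:330,340:460],None,fx=5,fy=5,interpolation=2))
t=cv2.imread("pics/top3.png"); cv2.imwrite("pics/top3c.png",cv2.resize(t[150:270,265:410],None,fx=5,fy=5,interpolation=2))
B=lambda p:np.array([p@ex-.695,p@ey+.14,p[2]-.112])
for zz in(.125,.13,.135): print(zz,"disc",B(plane("w",(397.5,263),zz,c)))
for th in(.04,.07):
  for uv in[(399,35),(265,393)]: 
    print(th,B(plane("w",uv,.122+.208*np.sin(th),c)))
print(proj("wrist",[hp(th,-.208,y,.01) for th in(.04,.07) for y in(-.131,.131)],c))
# side: hatch front right top corner, disc centre
S=lambda u,v:(300+u/4-.4,180+v/4-.4)
for zz in(.13,.135): print("side corner",B(plane("side",S(132,392),zz)), "disc",B(plane("side",S(173,241),zz)))
E
```

```text
0.125 disc [-0.1469  0.0002  0.013 ]
0.13 disc [-0.1482  0.0014  0.018 ]
0.135 disc [-0.1495  0.0027  0.023 ]
0.04 [-0.2019  0.1313  0.0183]
0.04 [-0.2005 -0.1278  0.0183]
0.07 [-0.2022  0.1297  0.0245]
0.07 [-0.2008 -0.1231  0.0245]
[[254.9026 393.4458]
 [389.9643  32.0893]
 [254.0591 398.9805]
 [392.404   29.7755]]
side corner [-0.202  -0.1254  0.018 ] disc [-0.1509  0.0033  0.018 ]
side corner [-0.204  -0.1331  0.023 ] disc [-0.1535 -0.006   0.023 ]
```

View pics/w3c.png

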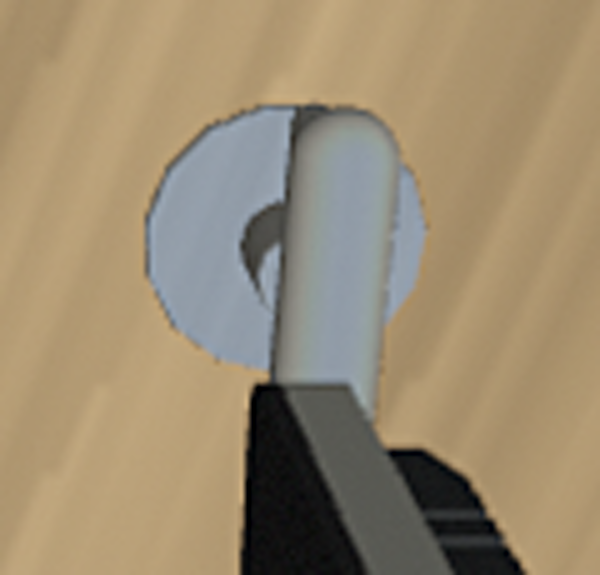

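View pics/top3c.png

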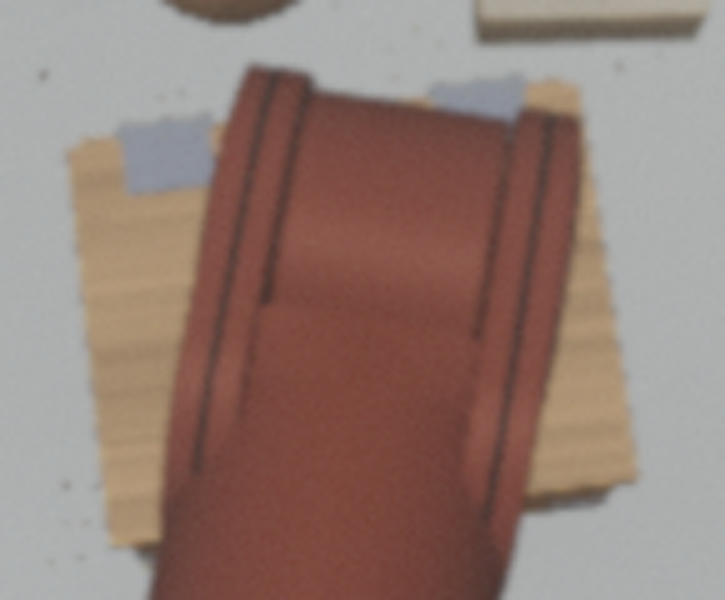

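```bash
python3 - <<'E'
from h import *
np.set_printoptions(precision=4,suppress=True)
T=lambda u,v:(265+u/5-.4,150+v/5-.4)
B=lambda p:np.array([p@ex-.695,p@ey+.14,p[2]-.112])
for th in(.03,.05):
  for uv in[(108,545),(636,480)]: print(th,B(plane("top",T(*uv),.122+.208*th)))
for uv in[(68,148),(580,80)]: print(B(plane("top",T(*uv),.122)))
S=lambda u,v:(300+u/4-.4,180+v/4-.4)
print(tri(T(636,480),S(132,392)),B(tri(T(636,480),S(132,392))[0]))
# bead in wrist pic: axis line
z=np.load("w3.npz"); c={k:z[k] for k in z}
W=lambda u,v:(340+u/5-.4,215+v/5-.4)
for th in(.03,.05):
  zz=.112+.04+.155*th+.0025
  a,b=plane("w",W(348,125),zz,c),plane("w",W(330,330),zz,c)
  print("bead",B(a),B(b),"k",np.arctan2(-( b-a)@ex,(b-a)@ey), "L edge/R", B(plane("w",W(280,300),zz-.0065,c)),B(plane("w",W(385,300),zz-.0065,c)))
E
```

```text
0.03 [-0.2042  0.1315  0.0162]
0.03 [-0.2035 -0.1297  0.0162]
0.05 [-0.2047  0.1311  0.0204]
0.05 [-0.204  -0.1291  0.0204]
[-0.0004  0.1305  0.01  ]
[ 0.0024 -0.1307  0.01  ]
(array([ 0.5151, -0.2208,  0.1324]), np.float64(0.0009866663494868403)) [-0.2035 -0.1292  0.0204]
bead [-0.1551  0.0244  0.0471] [-0.147   0.0001  0.0471] k -2.8186347641829723 L edge/R [-0.1523 -0.0003  0.0406] [-0.1402  0.0043  0.0406]
bead [-0.1559  0.0249  0.0503] [-0.1479  0.001   0.0503] k -2.8186347641829688 L edge/R [-0.1531  0.0005  0.0437] [-0.1412  0.0051  0.0437]
```

All views shift the hinge about 5 mm back, to x≈0.700 and y≈-0.139 in box axes. The knob angle is about 0.32 and the lid angle about 0.04. I'll use these values for the grip.

```bash
sed -i 's/^H=.*/H=.700*ex-.139*ey+.112*ez/' h.py; python3 - <<'E'
from h import *
np.set_printoptions(precision=4,suppress=True)
th=.04;k=.32;q=hrot(th,k,True)
bot.movep(hp(th,-.155,0,.11),q)
print(bot.get_t(),bot.get_qpos(),bot.get_wrist_force())
w=bot.capture("wrist"); cv2.imwrite("pics/wrist4.png",w)
s=bot.movel(hp(th,-.155,0,.036),feed=.08,threshold=5)
print(s,bot.get_t(),bot.get_position()-hp(th,-.155,0,.036),bot.get_wrist_force(),bot.get_moment())
w=bot.capture("wrist"); cv2.imwrite("pics/wrist5.png",w)
E
```

```text
12.075 [-0.8345  0.3492  1.1285  1.7038 -0.3058  1.3347  0.771 ] [ 0.4772 -1.0924  0.8214]
False 13.2 [ 0.0004 -0.0002  0.0005] [0.4173 0.3416 0.2951] [-0.013  -0.0722 -0.0209]
```

View pics/wrist4.png

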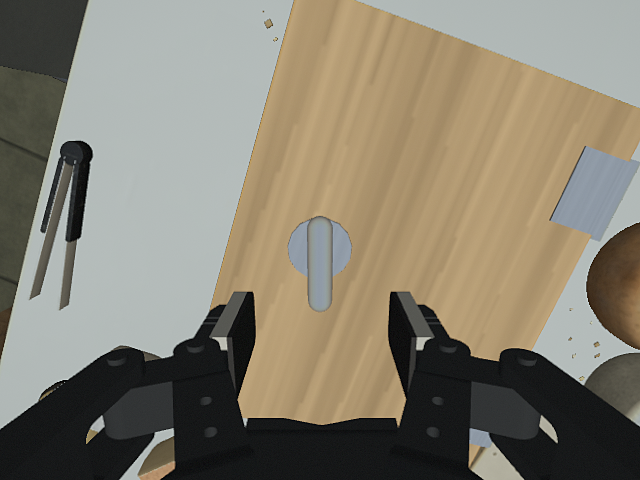

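View pics/wrist5.png

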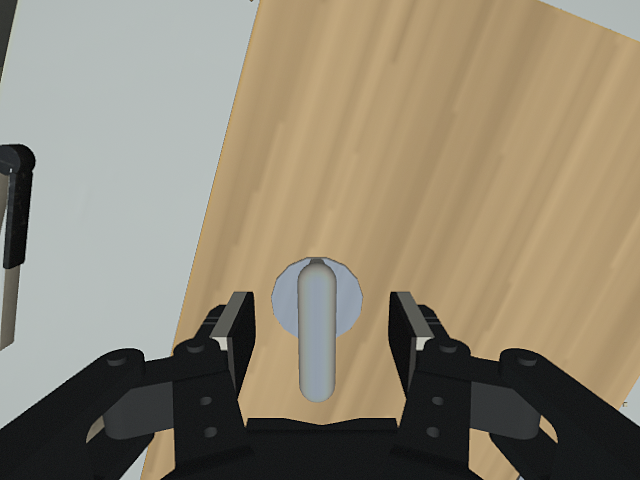

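The bead is centred between the jaws (column 317 against the jaw centre at 321) and parallel to the pads, with ends at rows 262 and 402. I'll check its position along its length, then close.

```bash
python3 - <<'E'
from h import *
np.set_printoptions(precision=4,suppress=True)
th=.04;k=.32
c=bot.get_calibration("wrist")
w=lambda s:hp(th,-.155-np.sin(k)*s,np.cos(k)*s,.0465)
print(proj("wrist",[w(.02),w(-.02),w(0)],c), "ends (row) should bracket; measured 262/402")
for uv in((318,262),(317,402)):
    p=plane("w",uv,w(0)[2]-.005,c)-w(0); u=(w(.01)-w(-.01));u/=np.linalg.norm(u)
    print("along",p@u,"perp",p-(p@u)*u)
bot.set_gripper(0)
print(bot.get_t(),bot.get_grip_width(),bot.get_wrist_force(),bot.get_moment(),bot.get_position()-hp(th,-.155,0,.036))
E
```

```text
[[314.2535 286.9108]
 [314.7067 394.3658]
 [314.4868 342.935 ]] ends (row) should bracket; measured 262/402
along 0.026581529928415695 perp [ 0.0008  0.0004 -0.0053]
along -0.02670169776737408 perp [ 0.0005  0.0003 -0.0047]
13.6917 0.12757296068175325 [-6.7505 -1.2614  5.0066] [-0.2584  1.3257 -0.0025] [-0.0012 -0.0006  0.0001]
```

Centred along the bead too (±26.6 mm). Closing left about 7 N sideways, so I'll shift to relieve it, then press in small steps while watching the force.

```bash
cat >> h.py <<'E'
def F(n=12):
    a=[]
    for _ in range(n): a.append(bot.get_wrist_force()); bot.dwell(.01)
    return np.mean(a,0)
E
python3 - <<'E'
from h import *
np.set_printoptions(precision=4,suppress=True)
k=.32
off=np.array([-.0014,-.0005,0.])
bot.movel(hp(.04,-.155,0,.036)+off,hrot(.04,k,True),feed=.02)
f=F();print(f,bot.get_moment())
off=off+np.array([f[0],f[1],0])*1.2e-3/6.7
for th in np.arange(.04,-.012,-.004):
    bot.movel(hp(th,-.155,0,.036)+off,hrot(th,k,True),feed=.02)
    f=F();print(round(th,4),f,bot.get_position()-hp(th,-.155,0,.036),off,round(bot.get_t(),2))
    off=off+np.array([f[0],f[1],0])*.6e-3/6.7
    if f[2]>13: break
np.save("st.npy",np.r_[th,off])
E
```

```text
[-0.6693 -0.7125  2.4609] [-0.1125  0.1369 -0.0846]
0.04 [-0.1112  0.1428  3.9183] [-0.0013 -0.0006  0.0002] [-0.0015 -0.0006  0.    ] 14.39
0.036 [-0.008   0.1091  4.835 ] [-0.0013 -0.0006  0.0002] [-0.0015 -0.0006  0.    ] 14.74
0.032 [-0.1533  0.2689  5.981 ] [-0.0013 -0.0006  0.0002] [-0.0015 -0.0006  0.    ] 15.09
0.028 [-0.4247 -0.0118  6.8698] [-0.0013 -0.0006  0.0003] [-0.0015 -0.0006  0.    ] 15.44
0.024 [-0.7027  0.3635  7.8278] [-0.0012 -0.0006  0.0004] [-0.0016 -0.0006  0.    ] 15.79
0.02 [-0.6956  0.2651  8.7126] [-0.0012 -0.0006  0.0006] [-0.0016 -0.0005  0.    ] 16.14
0.016 [-0.7503  0.2352  9.7528] [-0.0012 -0.0006  0.0007] [-0.0017 -0.0005  0.    ] 16.49
0.012 [-1.0328  0.5323 10.3812] [-0.0012 -0.0006  0.0007] [-0.0018 -0.0005  0.    ] 16.84
0.008 [-0.9012  0.6916 11.4334] [-0.0011 -0.0006  0.0009] [-0.0019 -0.0005  0.    ] 17.19
0.004 [-0.8012  0.2406 12.3958] [-0.0011 -0.0006  0.001 ] [-0.0019 -0.0004  0.    ] 17.54
0.0 [-1.3173  0.3179 13.2869] [-0.0011 -0.0006  0.0011] [-0.002  -0.0004  0.    ] 17.89
```

```bash
python3 - <<'E'
from h import *
np.set_printoptions(precision=4,suppress=True)
k=.32
s=np.load("st.npy");th=s[0];off=s[1:]
while th>-.05:
    th-=.004 if f_ok else .002
    bot.movel(hp(th,-.155,0,.036)+off,hrot(th,k,True),feed=.02)
    f=F(8);print(round(th,4),f,bot.get_position()-hp(th,-.155,0,.036),bot.get_moment(),round(bot.get_t(),2))
    f_ok=f[2]<16.5
    off=off+np.array([f[0],f[1],0])*.6e-3/6.7
    if f[2]>19.3: break
    np.save("st.npy",np.r_[th,off])
np.save("st.npy",np.r_[th,off])
E
sed -i 's/x/x/' h.py
```

```text
Traceback (most recent call last):
NameError: name 'f_ok' is not defined
```

```bash
python3 - <<'E'
from h import *
np.set_printoptions(precision=4,suppress=True)
k=.32;f_ok=True
s=np.load("st.npy");th=s[0];off=s[1:]
while th>-.05:
    th-=.004 if f_ok else .002
    bot.movel(hp(th,-.155,0,.036)+off,hrot(th,k,True),feed=.02)
    f=F(8);print(round(th,4),f,bot.get_position()-hp(th,-.155,0,.036),bot.get_moment(),round(bot.get_t(),2))
    f_ok=f[2]<16.5
    off=off+np.array([f[0],f[1],0])*.6e-3/6.7
    np.save("st.npy",np.r_[th,off])
    if f[2]>19.3: break
E
```

```text
-0.004 [-0.8561  0.3051 14.1544] [-0.0011 -0.0006  0.0013] [0.033  0.4261 0.0056] 18.21
-0.008 [-2.3638  0.5144 19.1507] [-0.001  -0.0006  0.0017] [0.1107 0.7251 0.0019] 18.52
-0.01 [-2.9406  1.1746 21.5378] [-0.0009 -0.0006  0.002 ] [ 0.1715  0.8617 -0.0366] 18.84
```

The force climbed steeply between -0.004 and -0.008, so the hatch has met the rim, and the push is about 21 N. Now I'll turn joint 7 in steps, watching the push, the side force and the twist.

```bash
cat > turn.py <<'E'
from h import *
np.set_printoptions(precision=3,suppress=True)
import sys
s=np.load("st.npy");off=s[1:];th=s[0]
k0=.32
try: k=float(np.load("k.npy"))
except Exception: k=k0
kend=float(sys.argv[1]);step=float(sys.argv[2]);thn=float(sys.argv[3]) if len(sys.argv)>3 else th
def go(k):
    bot.movel(hp(thn,-.155,0,.036)+off,hrot(thn,k,True),feed=.02)
q=bot.inverse_kinematics(hp(thn,-.155,0,.036)+off,hrot(thn,k,True))
print(np.array(q)-bot.get_qpos())
q=np.array(q)
bot.set_joints(q)
f=F(6);print("start",k,f,bot.get_moment(),round(bot.get_t(),2))
while k<kend-1e-6:
    d=min(step,kend-k); k+=d; q[6]+=d
    bot.set_joints(q)
    f=F(6); m=np.mean([bot.get_moment() for _ in range(4)],0)
    print(round(k,3),f,m,round(bot.get_t(),2),(bot.get_position()-hp(thn,-.155,0,.036)))
    np.save("k.npy",k); 
    if abs(m[2])>.35 or f[2]>24 or f[2]<16 or np.hypot(f[0],f[1])>9: print("STOP");break
np.save("st.npy",np.r_[thn,off])
E
rm -f k.npy; python3 turn.py .6 .07 -.0093
```

```text
[-0.     0.001 -0.001  0.003  0.    -0.    -0.   ]
start 0.32 [-0.765  0.511 18.91 ] [ 0.02   0.455 -0.058] 19.14
0.39 [-1.122  0.747 19.082] [0.03  0.431 0.061] 19.44 [-0.001 -0.001  0.002]
0.46 [-0.9    0.194 18.849] [0.002 0.407 0.086] 19.74 [-0.001 -0.001  0.002]
0.53 [-1.005  0.583 19.198] [-0.     0.412  0.051] 20.04 [-0.001 -0.001  0.002]
0.6 [-1.425 -0.036 19.233] [0.047 0.476 0.043] 20.34 [-0.001 -0.001  0.002]
```

```bash
sed -i 's/>.35/>.2/' turn.py; python3 turn.py 1.5 .1
```

```text
[ 0.     0.001 -0.001  0.003 -0.    -0.    -0.   ]
start 0.6 [-1.287  0.19  19.052] [0.071 0.474 0.095] 20.64
0.7 [-1.106  0.26  19.229] [0.072 0.431 0.081] 20.94 [-0.001 -0.001  0.002]
0.8 [-1.142  0.171 19.251] [0.026 0.436 0.066] 21.24 [-0.001 -0.001  0.002]
0.9 [-1.112  0.312 19.239] [0.025 0.484 0.066] 21.54 [-0.001 -0.001  0.002]
1.0 [-1.033  0.015 19.347] [0.016 0.537 0.075] 21.84 [-0.001 -0.001  0.002]
1.1 [-1.733 -0.115 19.333] [0.106 0.492 0.072] 22.14 [-0.001 -0.001  0.002]
1.2 [-1.373  0.404 19.437] [0.067 0.543 0.058] 22.44 [-0.001 -0.001  0.002]
1.3 [-1.055  0.301 19.658] [0.08  0.557 0.072] 22.74 [-0.001 -0.001  0.002]
1.4 [-1.43  -0.214 19.23 ] [0.092 0.563 0.041] 23.04 [-0.001 -0.001  0.002]
1.5 [-1.607 -0.176 19.835] [0.062 0.521 0.037] 23.34 [-0.001 -0.001  0.002]
```

No catch so far. I'll continue to the stop in fine steps.

```bash
python3 turn.py 1.68 .03
```

```text
[-0.     0.001 -0.001  0.003 -0.    -0.001 -0.   ]
start 1.5 [-1.393 -0.017 19.487] [0.109 0.576 0.064] 23.64
1.53 [-1.296 -0.065 19.486] [0.079 0.592 0.031] 23.94 [-0.001 -0.001  0.002]
1.56 [-1.44  -0.038 19.794] [0.092 0.621 0.075] 24.24 [-0.001 -0.001  0.002]
1.59 [-0.957  0.006 19.831] [ 0.091  0.605 -0.08 ] 24.54 [-0.001 -0.001  0.002]
1.62 [-1.079  0.232 18.825] [ 0.223  0.407 -0.428] 24.84 [-0.001 -0.001  0.002]
STOP
```

The stop is reached (twist jumped to -0.43 N m past 1.59). I'll back off the twist, ease the push and check the hatch is held, then release.

```bash
python3 - <<'E'
from h import *
np.set_printoptions(precision=4,suppress=True)
s=np.load("st.npy");th=s[0];off=s[1:];k=1.59
bot.movel(hp(th,-.155,0,.036)+off,hrot(th,k,True),feed=.02)
print(F(6),bot.get_moment())
while th<.03:
    th+=.003
    bot.movel(hp(th,-.155,0,.036)+off,hrot(th,k,True),feed=.02)
    f=F(6);print(round(th,4),f,bot.get_moment(),bot.get_position()[2],round(bot.get_t(),2))
    if f[2]<3:break
bot.set_gripper(.6)
print(F(6),bot.get_position())
bot.movel(hp(th,-.155,0,.13)+off,feed=.1)
c=bot.get_calibration("wrist")
cv2.imwrite("pics/wrist6.png",bot.capture("wrist"));
p=bot.get_position(); bot.movep(np.array([.45,.12,.33]),bot.get_ee_rot())
s=bot.capture("side");t=bot.capture("top")
cv2.imwrite("pics/side6.png",s);cv2.imwrite("pics/side6c.png",cv2.resize(s[180:320,300:440],None,fx=4,fy=4,interpolation=2))
cv2.imwrite("pics/top6.png",t)
print(bot.get_t())
E
```

```text
[-1.1245  0.0441 19.592 ] [ 0.1311  0.4173 -0.2076]
-0.0063 [ 0.3625 -0.0652 15.3406] [ 0.0227  0.1162 -0.1438] 0.1485869504084375 25.44
-0.0033 [ 0.8567 -0.6243 13.051 ] [ 0.0028 -0.0725 -0.1722] 0.148861578442136 25.74
-0.0003 [ 1.7245 -0.8731 11.7945] [-0.0636 -0.2012 -0.1138] 0.1492164523287789 26.04
0.0027 [ 1.7436 -1.0086 10.9898] [-0.1044 -0.2421 -0.126 ] 0.1496034905774079 26.34
0.0057 [ 2.3224 -1.2698  9.9417] [-0.1704 -0.3459 -0.1388] 0.1500037012026636 26.64
0.0087 [ 2.8236 -0.9878  8.9814] [-0.1821 -0.4342 -0.1646] 0.15039535325734008 26.94
0.0117 [ 2.9864 -1.2727  7.8317] [-0.1419 -0.4929 -0.1238] 0.1507597900411453 27.24
0.0147 [ 5.0712 -2.0608  4.4403] [-0.3196 -1.0881 -0.1368] 0.15088113541703507 27.54
0.0177 [ 6.4439 -2.8301  0.8289] [-0.4935 -1.3606 -0.1028] 0.15097649590727963 27.84
[-0.3401  0.2422  0.1922] [ 0.5536 -0.0861  0.1506]
30.575
```

View pics/wrist6.png

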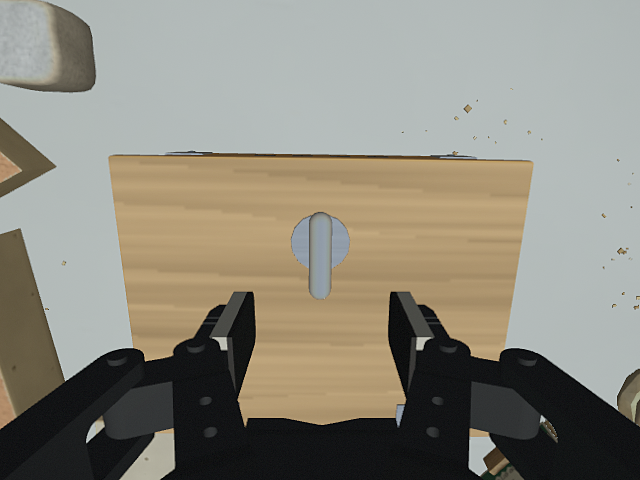

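View pics/side6c.png

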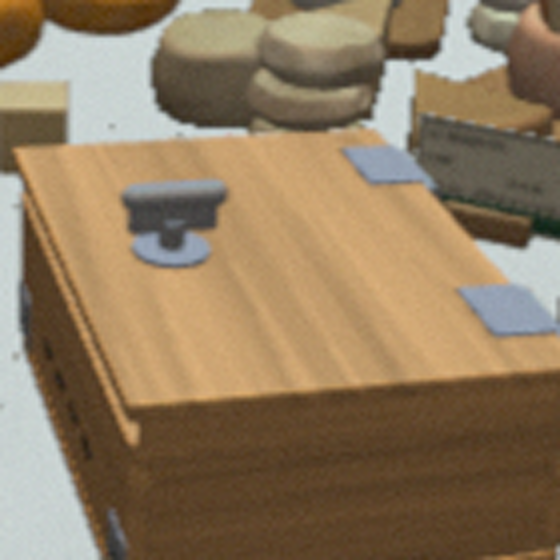

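View pics/top6.png

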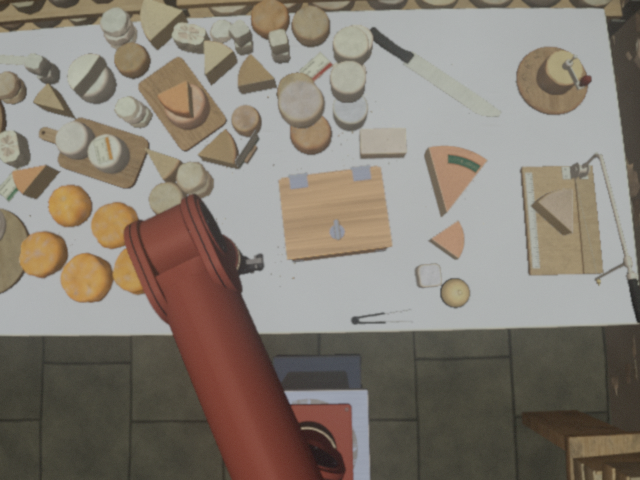

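The wing is now square to the front edge: bead vertical at column 320 in the wrist view, front edge from (110,156) to (532,160). The side view shows the hatch's front-right corner at crop (132,405), lower than the 392 before, so the hatch has stayed down. Everything else in the top view is unmoved. Handing in.

```bash
python3 -c "
from workcell import bot
print(bot.get_t(),bot.get_wrist_force()); bot.close_job()"
```

```text
30.575 [ 0.97567528 -0.5423596   0.88428294]
the job is handed in; nothing more can be done
```

The hatch is shut and latched, and I handed the job in at 30.6 s of the 56 s allowed. I swung the hatch down with closed fingertips, gripped the wing knob and pressed until the hatch met the rigid rim. Then I turned the knob counter-clockwise to its stop while holding the push at about 19–20 N.

- **Push:** it peaked at about 21.5 N just before the turn, measured at the wrist. The hatch-on-frame and tongue-on-frame forces were not measured directly.
- **Turn:** the tongue never caught, and the twist stayed near zero until the stop. There it jumped to about 0.43 N m in one step, and I backed it off.
- **Latch:** as I eased the push, the hatch rose about 2 mm and then held. The tool's lift met a stiff stop, as expected when the tongue meets the lip.
- **After release:** the last pictures show the hatch still down, the wing square to the front edge, and the cheeses and tongs unmoved.
- **Disagreements:** my first estimate put the hinge about 5 mm too far forward, and later views corrected it before I gripped. Closing the gripper briefly put about 7 N sideways on the knob, which I relieved. While I eased off, the sideways force rose again to about 7 N until I let go.

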